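# Lay a drawer front into the drilling jig

## Task

Without picking it up, push the small drawer front that stands on its edge in the drilling jig so that it tips over and lies flat with its blue painted face up. Then push it along the jig's base into the corner, so that it sits snug against both the long fence and the end stop. Leave the glue bottle, the tin and the screwdriver where they are.

Things in the scene. Friction and masses are not known exactly. Their poses are not given: they have to be found in the camera images.
- jig: Drilling jig screwed to the bench: plywood plate 270 (x) x 300 (y) x 12 mm. Origin at the centre of its underside, on the bench; z up. Two dark strips 22 mm wide stand 20 mm above the plate: the fence along its whole -x edge (the robot's side), inner face at jig x = -113 mm; the end stop on the -y side, inner face at jig y = -120 mm, from the fence to jig x = +37 mm. The other two sides are open.
- jig_corner (a point): The inner corner of the jig, on top of the plate (12 mm above the bench), where the inner faces of the fence and the end stop meet. Axes as the jig's: the fence's face runs from here along +y, the end stop's along +x. The drawer front's long edge goes against the fence, its short end against the stop.
- front: Drawer front: loose light-wood board 24 mm thick (own x), 120 mm long (own y), 70 mm wide (own z), 0.1 to 0.2 kg. It starts on its 120 x 24 mm edge on the jig's plate, top 82 mm above the bench. Its +x face is painted blue with two white crosses and looks away from the fence and robot (within 0.35 rad of the jig's +x); the -x face is bare. Origin: middle of the edge it first stands on.
- front_center (a point): Centre of the drawer front, axes as its own. Pushed near the top of the blue face, the board tips over its lower edge towards the fence and falls flat by itself once it leans about 20 degrees; there is room for it to fall short of the fence. Lying blue face up, its x points up and its centre is 24 mm above the bench; it then slides under a push of 1 to 3 N.
- glue_center (a point): Centre (half-way up) of a white glue bottle, 56 mm across and 150 mm tall, loose, standing on the bench off the jig's +y side. Not to be disturbed.
- tin_center (a point): Centre (half-way up) of a green labelled tin, 72 mm across and 65 mm tall, loose, standing on the bench off the jig's -y side. Not to be disturbed.
- driver: Red-handled screwdriver, 180 mm long along its own x, loose, lying on the bench about 55 mm off the jig's +y edge, between it and the glue bottle. Origin at the middle of its underside. Not to be disturbed.

How it is judged (in metres and radians):
On the way:
1. the drawer front lies flat with its blue face up (angle between front_center's own x axis and vertical below 0.08 rad and height (world z) of front_center below 0.03 m), for 0.2 s.
At the end, for the whole second after the job is handed in: The drawer front lies flat on the jig's plate, blue face up (within 0.08 rad), within 4 mm of both the fence and the end stop, its long edge parallel to the fence within 0.05 rad, and at rest (angle between front_center's own x axis and vertical below 0.08 rad and height (world z) of front_center between 0.02 and 0.028 m and x of front_center in the frame of jig between -0.082 and -0.074 m and y of front_center in the frame of jig between -0.064 and -0.056 m and angle between the y axis of front_center and the y axis of jig, either way round below 0.05 rad and linear speed of front below 0.01 m/s); the robot touches nothing.
It fails at once if the drawer front is lifted or carried off the plate (height (world z) of front_center above 0.062 m or (angle between front_center's own x axis and vertical below 0.3 rad and height (world z) of front_center above 0.042 m)).
It fails at once if the glue bottle, the tin or the screwdriver is moved by more than 15 mm or knocked over (distance of any of glue_center, tin_center, driver from where it was at the start of the episode above 0.015 m).
It also fails if it takes over 61 s, if anything falls off the work surface, if the arm or the gripper's body presses on something with over 40 N, if the wrist force passes 120 N, or if a joint passes its speed limit or range.

## Robot

A 6-joint arm with a two-finger parallel gripper is mounted at the origin on the work surface. World frame = base frame: x ahead of the robot, y to its left, z up, the work surface at z = 0. Lengths are in mm, angles in rad, forces in N, time in s.
With the tool pointing down it reaches from about 275 to 750 mm from the base axis. Payload 10.2 kg.
Tool frame: the origin (TCP) lies midway between the tips of the shut fingers; the grasp point (between the pads) lies 19 mm behind it; y points along the fingers, z is the direction in which the jaws open and shut, and the axes are right-handed (so a half turn about y gives the same grasp; the last joint's range is limited). The gripper opens to 85 mm and grips with 20 to 120 N. Pads are 22 mm wide; open, the fingers measure 114 mm over their backs; the gripper's body (76 mm by 85 mm) begins 54 mm behind the grasp point. The pads swing forward as they close: fully open they stand 13 mm farther back than shut.
Start: joints at [0.911, 0.313, 1.498, -0, 1.331, -0.223], TCP at [222.11, 475.708, 231.294] pointing down, gripper open.
Joint ranges: [-2.94, 2.94], [-0.97, 2.17], [0.19, 2.56], [-1.23, 4.37], [0.02, 3.11], [-2.88, 2.88]. Speed limits (rad/s): [2.39, 2.39, 3.01, 3.14, 3.14, 3.14].

## Interface

Orientations are given as a unit quaternion [w, x, y, z].
In Python, from rig import ctrl gives the robot as it stands.
- The arm moves only by the shell command python3 -m inch 'ROWS' [OPENING] [FORCE]. ROWS is JSON, one flat list of numbers, 6 for each row, row after row: the shift along the tool's x, y, z in cm, then the turn, a rotation vector about the tool's x, y, z in rad. A call has 1 to 8 rows; each row is the pose to reach, as a shift and turn from the pose commanded when the call began, along the tool's axes at that moment; what a row does not reach only later rows make up. A row lasts 1/12 s, in which the tool goes at most 41.7 mm and 7.16 degrees, less where a joint would pass 70% of its speed; a pose out of reach is approached as far as the arm can. A call with a gripper value outside its range is refused whole. OPENING is the gripper command: -1 is fully open, 1 is shut, values between are in proportion, set as the call begins (- or left out, the last holds). The fingers move at their own pace and stop on an object; FORCE is the grip in N (left out, the last holds). Time passes only in rows, so rows that repeat a pose let the fingers close. It gives the time, the measured TCP pose, the force and the opening at its end, in the units of the state.
- ctrl.sense(): the state, without advancing time (a new reading comes with each control period).
- ctrl.capture(name): name is "side" or "top" or "wrist"; returns the picture (384x512x3 uint8, red, green, blue); there is no depth.
- ctrl.get_calibration(name): a dict with "fx", "fy", "cx", "cy" (pixels), "k1" (the pictures are not rectified: a ray, as slopes to the right and down, at radius r is drawn at 1 + k1 r^2 times it, then the intrinsics apply), "world_to_cam" (4x4, takes a point from world to camera coordinates). Camera axes: x right, y down, z forward; pixel columns grow to the right and rows downward; lengths in mm; the calibration is good to about 2 mm. A picture is of the moment at which its call begins: read the wrist's pose just before it. get_calibration takes no time and is no camera call; for the wrist camera it gives the pose at the moment of the call.
- ctrl.finish_job(): hands the job in, once; it reports no verdict.
Trained networks look in the newest picture that a camera, given by its name, has taken for a name from the list of things; names that differ only in an ending like _2 or _b are one class to them, and where a whole thing is asked for, a point or a joint stands for the part that bears it (a point fixed in the world has none). Each returns a list of dicts, best first, with "score" (0 to 1); they miss things now and then, are a little off and sometimes report something else, mostly with a low value. They report only what shows in the picture. A call takes as long as a camera call.
- ctrl.search_frame(thing, camera): "uv" ([column, row] in pixels, amid what is visible of it).
The state is a dict: "time_s": time; "joints": joint angles; "dq": joint speeds; "tau": joint torques, N m; "eef_pos": TCP position; "ee_rot": TCP orientation; "force": force on the tool from outside, world axes, zero at the start; "wrist_torque": the same for the moment, N m; "grip_width": opening from 0.0 (shut) to 1.0 (fully open).
Only numpy, scipy, OpenCV 4.12 (cv2) and the standard library are available. Lean on these libraries where they do the work, as an engineer would, in place of code of your own. Each camera call takes 0.05 s, during which the arm holds its last target.

## Working session

There is one attempt and no reset: what is moved stays moved. The work goes in short steps, Python scripts to look and compute and a shell command to move; the robot and the scene stay as the last step left them, time stands still between calls to the robot, and variables do not carry over. Pictures are saved under pics/ and viewed, and the job is handed in when it is done.

```bash
ls; mkdir -p pics
cat > h.py <<'E'
import numpy as np, cv2
from rig import ctrl
def snap(name, fn):
    im=ctrl.capture(name); cv2.imwrite('pics/'+fn, cv2.cvtColor(im,cv2.COLOR_RGB2BGR)); return im
def ray(cal,uv):
    d=np.array([(uv[0]-cal['cx'])/cal['fx'],(uv[1]-cal['cy'])/cal['fy']])
    s=d.copy()
    for _ in range(30): s=d/(1+cal['k1']*(s@s))
    T=np.array(cal['world_to_cam']); R=T[:3,:3]; t=T[:3,3]
    return -R.T@t, R.T@np.array([s[0],s[1],1.])
def atz(cal,uv,z):
    o,d=ray(cal,uv); return o+d*(z-o[2])/d[2]
def proj(cal,p):
    T=np.array(cal['world_to_cam']); c=T[:3,:3]@np.array(p)+T[:3,3]; s=c[:2]/c[2]; s=s*(1+cal['k1']*(s@s))
    return np.array([cal['cx']+cal['fx']*s[0],cal['cy']+cal['fy']*s[1]])
E
python3 - <<'E'
from h import *
s=ctrl.sense(); print(s)
snap('top','top0.png')
for n in ['front','jig','jig_corner','glue_center','tin_center','driver','front_center']: print(n,[(r['uv'],round(r['score'],2)) for r in ctrl.search_frame(n,'top')])
snap('side','side0.png')
print(ctrl.get_calibration('top'));print(ctrl.get_calibration('side'))
E
```

```text
pics
{'time_s': 0.0, 'joints': array([ 9.10596496e-01,  3.13440595e-01,  1.49843484e+00, -7.14998060e-06,
        1.33102239e+00, -2.23376319e-01]), 'dq': array([ 0.00067489, -0.00113646, -0.00030561,  0.00076946, -0.00109532,
        0.00122262]), 'tau': array([ 4.70975046e-04, -4.12282133e+01, -2.59735572e+01, -2.42959313e-04,
        4.24672267e-03, -2.65228074e-06]), 'eef_pos': array([221.94468488, 475.4893781 , 230.74074166]), 'ee_rot': array([-0.68988971,  0.69072609, -0.15340992,  0.15301977]), 'force': array([-0.43158783,  0.24486708, -0.59922495]), 'wrist_torque': array([-0.05611418,  0.00398307, -0.00108894]), 'grip_width': 1.0012694200780163}
front [([258.1, 170.3], 0.68)]
jig []
jig_corner []
glue_center [([151.5, 143.1], 0.64)]
tin_center []
driver [([184.4, 205.5], 0.64)]
front_center [([258.1, 172.1], 0.62)]
{'fx': 377.7602989768032, 'fy': 377.7602989768032, 'cx': 255.75799674298864, 'cy': 185.64206968280655, 'k1': -0.09701219355833386, 'world_to_cam': array([[ 2.02369519e-02, -9.99315056e-01, -3.09819970e-02,
         8.52706753e+01],
       [-9.84643529e-01, -1.45462120e-02, -1.73969905e-01,
         5.88291109e+02],
       [ 1.73400075e-01,  3.40268434e-02, -9.84263475e-01,
         8.88705608e+02],
       [ 0.00000000e+00,  0.00000000e+00,  0.00000000e+00,
         1.00000000e+00]])}
{'fx': 412.8314963470552, 'fy': 412.8314963470552, 'cx': 257.9325130854003, 'cy': 192.7339614598103, 'k1': -0.1312862626449132, 'world_to_cam': array([[ 7.43535767e-01, -6.68693230e-01, -1.98190982e-03,
        -3.67256027e+02],
       [-3.07503494e-01, -3.39285508e-01, -8.89003344e-01,
         2.79294806e+02],
       [ 5.93798084e-01,  6.61615227e-01, -4.57896415e-01,
         6.74653699e+02],
       [ 0.00000000e+00,  0.00000000e+00,  0.00000000e+00,
         1.00000000e+00]])}
```

View pics/top0.png

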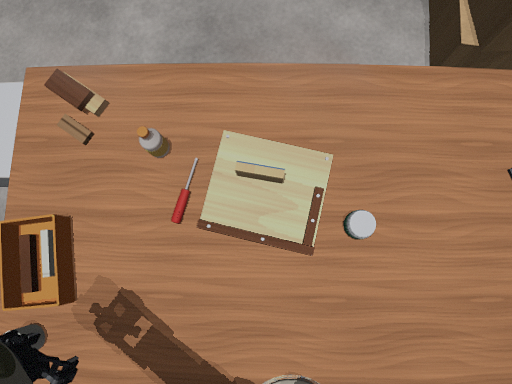

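View pics/side0.png

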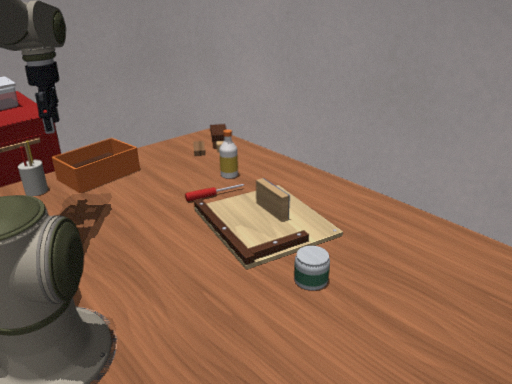

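The top picture shows the jig with corners near (224,132), (333,153), (313,252) and (199,228). The board's top edge runs (237,172)–(284,181), the fence is along the bottom and the stop is on the right. I'll zoom in to get accurate corner pixels.

Run:
```python
import cv2
im=cv2.imread('pics/top0.png')[122:262,188:348]
cv2.imwrite('pics/top0z.png',cv2.resize(im,None,fx=5,fy=4.2857,interpolation=cv2.INTER_CUBIC)[:600] if 0 else cv2.resize(im,(640,560),interpolation=cv2.INTER_CUBIC))
```

```text
(no output)
```

View pics/top0z.png

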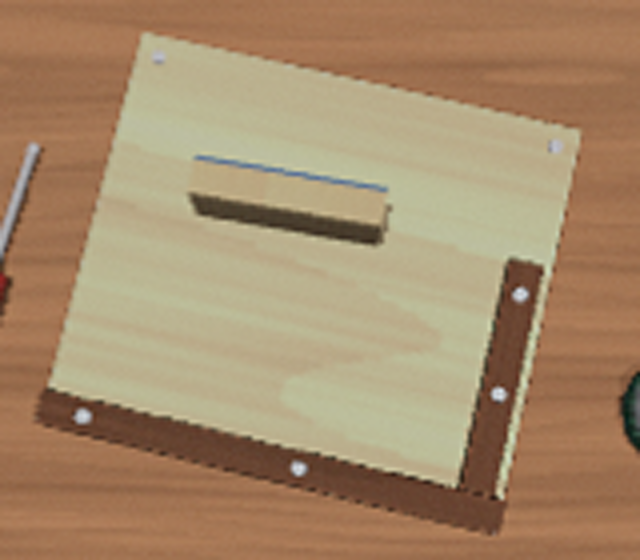

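```bash
cat > fit.py <<'E'
from h import *
from scipy.optimize import least_squares
cal=ctrl.get_calibration('top')
def z2p(u,v): return np.array([188+(u+.5)/4-.5,122+(v+.5)/4-.5])
def W(p,x):
    c,s=np.cos(p[2]),np.sin(p[2]); return [p[0]+c*x[0]-s*x[1],p[1]+s*x[0]+c*x[1],x[2]]
def fit(obs,p0):
    f=lambda p: np.concatenate([proj(cal,W(p,x))-z2p(*uv) for x,uv in obs])
    r=least_squares(f,p0,x_scale=[1,1,.01]); print('fit',r.x.round(3),'res',r.fun.round(2)); return r.x
jig=[((135,150,12),(143,33)),((135,-150,12),(580,130)),((-135,150,32),(37,422)),((-113,150,32),(45,388)),((-135,-150,32),(500,534)),((37,-120,32),(510,258)),((-113,-120,32),(460,485))]
b=[((12,60,82),(195,157)),((12,-60,82),(387,189)),((-12,60,82),(189,194)),((-12,-60,82),(384,221))]
if __name__=='__main__':
    J=fit(jig,[500,50,0.]); B=fit(b,[500,50,0.])
    c,s=np.cos(J[2]),np.sin(J[2]); d=B[:2]-J[:2]
    print('board in jig',c*d[0]+s*d[1],-s*d[0]+c*d[1],B[2]-J[2])
    print('corner world',W(J,(-113,-120,12)))
    print('goal centre', W(J,(-78,-60,24)))
    print('goal +x edge mid', W(J,(-43,-60,24)),'+y end mid',W(J,(-78,0,24)))
    for n,uv in [('glue',(151,140)),('driver tip',(196.5,159)),('driver end',(177,221)),('tin top',(361,224))]: print(n,atz(cal,uv,65 if 'tin' in n else 10))
E
python3 fit.py
```

```text
fit [ 5.81924e+02  6.95350e+01 -2.13000e-01] res [-0.15 -0.28  0.57 -0.3  -0.81  0.1  -0.61  0.13  0.3  -0.02  0.34 -0.51
  0.34  0.73]
fit [ 6.22455e+02  8.57350e+01 -1.40000e-01] res [-0.07 -0.11  0.5  -0.8  -0.23  0.11 -0.2   0.77]
board in jig 36.18745646381995 24.407307962761855 0.07316183774449125
corner world [np.float64(446.09654918742956), np.float64(-23.84605191144827), 12]
goal centre [np.float64(492.996634170694), np.float64(27.392429999734155), 24]
goal +x edge mid [np.float64(527.2045960604312), np.float64(19.98869152850994), 24] +y end mid [np.float64(505.68875726422124), np.float64(86.03465038214082), 24]
glue [715.84055846 384.04698696  10.        ]
driver tip [663.9410933  256.31999096  10.        ]
driver end [498.07276914 299.65511003  10.        ]
tin top [ 494.2242271  -161.17166201   65.        ]
```

```bash
cat > plan.py <<'E'
from h import *
from scipy.spatial.transform import Rotation as Ro
def cur():
    s=ctrl.sense(); q=s['ee_rot']; return s,np.array(s['eef_pos']),Ro.from_quat([q[1],q[2],q[3],q[0]])
def goto(target,jawyaw=None):
    s,p,R=cur(); print('t',round(s['time_s'],2),'pos',p.round(1),'F',s['force'].round(1),'grip',round(s['grip_width'],2)); M=R.as_matrix()
    print('axes x',M[:,0].round(3),'y',M[:,1].round(3),'z',M[:,2].round(3))
    print('shift cm',(M.T@(np.array(target)-p)/10).round(2))
    if jawyaw is not None:
        out=[]
        for k in (0,np.pi):
            z=np.array([np.cos(jawyaw+k),np.sin(jawyaw+k),0]); y=np.array([0,0,-1.]); x=np.cross(y,z)
            out.append((R.inv()*Ro.from_matrix(np.c_[x,y,z])).as_rotvec().round(3))
        print('turn',out, 'j6',s['joints'].round(3))
E
python3 - <<'E'
from plan import *
goto([690,76,230],np.pi/2-.14)
E
```

```text
t 0.45 pos [222.1 475.7 231.2] F [-0.8  0.   0.1] grip 1.0
axes x [ 0.906 -0.423 -0.   ] y [-0. -0. -1.] z [ 0.423  0.906 -0.   ]
shift cm [ 59.31   0.12 -16.42]
turn [array([ 0.   , -0.297, -0.   ]), array([0.   , 2.845, 0.   ])] j6 [ 0.911  0.313  1.498  0.     1.331 -0.223]
```

```bash
python3 -m inch '[3.5,0,-1,0,-0.037,0, 7.2,0,-2,0,-0.074,0, 11,0,-3.05,0,-0.111,0, 14.8,0,-4.1,0,-0.148,0, 18.6,0,-5.15,0,-0.185,0, 22.4,0,-6.2,0,-0.222,0, 26.2,0,-7.25,0,-0.26,0, 30,0,-8.3,0,-0.297,0]' -1
python3 - <<'E'
from plan import *
goto([690,76,230],np.pi/2-.14)
E
```

```text
time_s: 1.12
eef_pos: [460.1, 272.0, 231.4]
ee_rot: [0.705, -0.705, 0.049, -0.049]
force: [0.4, 1.3, -0.0]
grip_width: 1.001
t 1.12 pos [460.1 272.  231.4] F [ 0.4  1.3 -0. ] grip 1.0
axes x [ 0.99  -0.138  0.   ] y [ 0.  0. -1.] z [0.138 0.99  0.   ]
shift cm [ 25.47   0.15 -16.25]
turn [array([-0.   ,  0.002,  0.   ]), array([ 0.  , -3.14,  0.  ])] j6 [ 0.315  0.334  1.469  0.     1.339 -1.118]
```

```bash
python3 -m inch '[3.2,0,-2,0,0,0, 6.4,0,-4,0,0,0, 9.6,0,-6,0,0,0, 12.8,0,-8.1,0,0,0, 16,0,-10.2,0,0,0, 19.2,0,-12.3,0,0,0, 22.4,0,-14.3,0,0,0, 25.5,0,-16.2,0,0,0]' -1
python3 - <<'E'
from plan import *
goto([690,76,57],np.pi/2-.14)
E
```

```text
time_s: 1.78
eef_pos: [689.9, 76.0, 231.2]
ee_rot: [-0.705, 0.705, -0.05, 0.05]
force: [1.1, -0.3, 0.5]
grip_width: 0.998
t 1.78 pos [689.9  76.  231.2] F [ 1.1 -0.3  0.5] grip 1.0
axes x [ 0.99 -0.14 -0.  ] y [-0. -0. -1.] z [ 0.14  0.99 -0.  ]
shift cm [1.000e-02 1.742e+01 0.000e+00]
turn [array([ 0., -0., -0.]), array([0.   , 3.141, 0.   ])] j6 [-0.059  0.714  0.875 -0.     1.552 -1.489]
```

```bash
python3 -m inch '[0,3,0,0,0,0, 0,6.5,0,0,0,0, 0,10,0,0,0,0, 0,13.5,0,0,0,0, 0,16,0,0,0,0, 0,17.4,0,0,0,0, 0,17.4,0,0,0,0]' -1
python3 - <<'E'
from plan import *
goto([690,76,57],np.pi/2-.14)
snap('side','side1.png'); snap('top','top1.png'); snap('wrist','w1.png')
a=cv2.imread('pics/side1.png')[130:280,160:360]; b=cv2.imread('pics/top1.png')[110:260,180:380]
cv2.imwrite('pics/c1.png',np.hstack([cv2.resize(a,(400,300)),cv2.resize(b,(400,300))]))
E
```

```text
time_s: 2.37
eef_pos: [686.9, 77.7, 53.1]
ee_rot: [-0.705, 0.705, -0.052, 0.047]
force: [-0.6, -0.4, -0.6]
grip_width: 0.999
t 2.37 pos [686.9  77.7  53.1] F [-0.6 -0.4 -0.6] grip 1.0
axes x [ 0.99  -0.139 -0.007] y [-0.007  0.    -1.   ] z [ 0.139  0.99  -0.001]
shift cm [ 0.33 -0.39 -0.12]
turn [array([ 0.001,  0.   , -0.007]), array([-1.100e-02, -3.141e+00, -1.000e-03])] j6 [-0.056  0.846  1.105 -0.     1.197 -1.487]
```

View pics/c1.png

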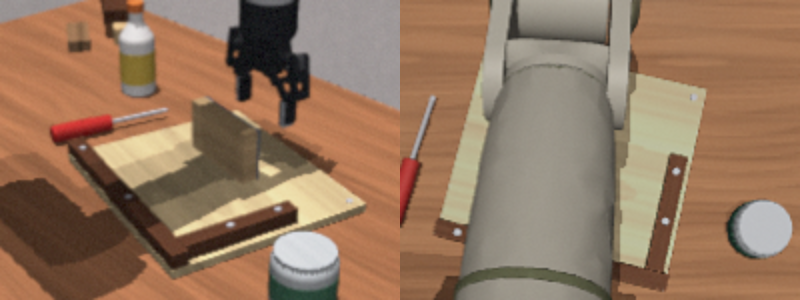

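The side view shows both fingers behind the board with clearance. I'll approach, then push the top of the blue face slowly.

```bash
python3 -m inch '[-1.5,0,0,0,0,0, -3,0,0,0,0,0, -3.8,0,0,0,0,0, -4.4,0,0,0,0,0, -5,0,0,0,0,0, -5.5,0,0,0,0,0, -6,0,0,0,0,0]' -1
python3 - <<'E'
from plan import *
goto([690,76,57],np.pi/2-.14)
snap('side','side2.png')
a=cv2.imread('pics/side2.png')[130:280,160:360]
cv2.imwrite('pics/c2.png',cv2.resize(a,(600,450)))
E
```

```text
time_s: 3.1
eef_pos: [629.4, 86.0, 57.8]
ee_rot: [0.705, -0.705, 0.049, -0.05]
force: [-0.1, 0.1, 0.6]
grip_width: 1.0
t 3.1 pos [629.4  86.   57.8] F [-0.1  0.1  0.6] grip 1.0
axes x [ 0.99  -0.139  0.001] y [ 0.001 -0.    -1.   ] z [0.139 0.99  0.   ]
shift cm [ 6.14  0.09 -0.15]
turn [array([-0.   ,  0.   ,  0.001]), array([ 2.000e-03, -3.141e+00,  0.000e+00])] j6 [-0.048  0.72   1.33  -0.     1.09  -1.479]
```

View pics/c2.png

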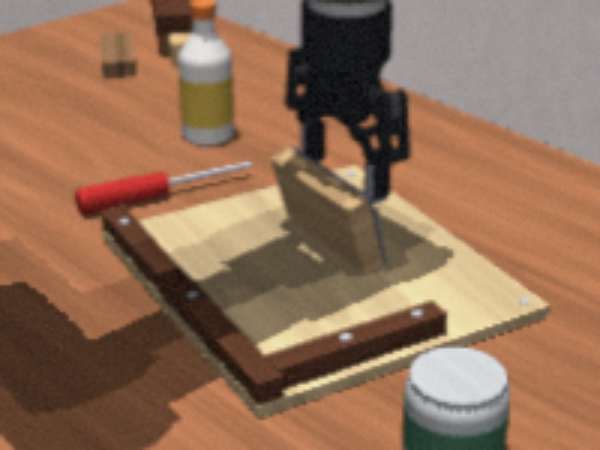

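The board is leaning cleanly on its lower edge. I'll keep pushing.

```bash
python3 -m inch '[-0.5,0,0,0,0,0, -1,0,0,0,0,0, -1.5,0,0,0,0,0, -2,0,0,0,0,0, -2,0,0,0,0,0, -2,0,0,0,0,0]' -1
python3 - <<'E'
from plan import *
goto([690,76,57],np.pi/2-.14)
snap('side','side3.png')
a=cv2.imread('pics/side3.png')[130:280,160:360]
cv2.imwrite('pics/c3.png',cv2.resize(a,(600,450)))
E
```

```text
time_s: 3.65
eef_pos: [609.4, 88.8, 57.4]
ee_rot: [0.705, -0.705, 0.049, -0.049]
force: [-0.7, 0.3, -0.3]
grip_width: 0.999
t 3.65 pos [609.4  88.8  57.4] F [-0.7  0.3 -0.3] grip 1.0
axes x [ 0.99  -0.139  0.   ] y [ 0.  0. -1.] z [0.139 0.99  0.   ]
shift cm [ 8.16  0.04 -0.15]
turn [array([-0.,  0.,  0.]), array([ 0.   , -3.141,  0.   ])] j6 [-0.045  0.684  1.399  0.     1.059 -1.476]
```

View pics/c3.png

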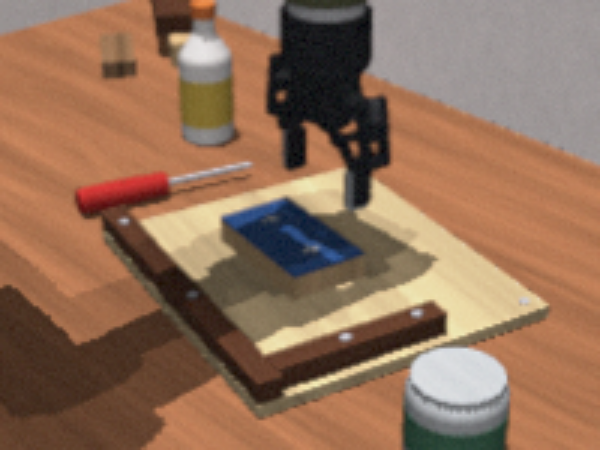

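The board is now flat with the blue face up. Its top-face corners in the crop are about (222,215), (288,197), (362,257) and (294,278). I'll fit its pose from those.

```bash
cat > bfit.py <<'E'
from h import *
from scipy.optimize import least_squares
J=np.array([581.92,69.54,-.213])
def W(p,x):
    c,s=np.cos(p[2]),np.sin(p[2]); return [p[0]+c*x[0]-s*x[1],p[1]+s*x[0]+c*x[1],x[2]]
def injig(p):
    c,s=np.cos(J[2]),np.sin(J[2]); d=np.array(p[:2])-J[:2]; return c*d[0]+s*d[1],-s*d[0]+c*d[1]
def bfit(cam,corners,off,k):
    cal=ctrl.get_calibration(cam)
    # order: -x+y, +x+y, +x-y, -x-y
    X=[(-35,60,36),(35,60,36),(35,-60,36),(-35,-60,36)]
    px=[np.array([off[0]+(u+.5)/k-.5,off[1]+(v+.5)/k-.5]) for u,v in corners]
    r=least_squares(lambda p:np.concatenate([proj(cal,W(p,x))-q for x,q in zip(X,px)]),[580,80,-.15],x_scale=[1,1,.01])
    print('board',r.x.round(3),'res',r.fun.round(2),'in jig',np.round(injig(r.x),1),'dyaw',round(r.x[2]-J[2],3)); return r.x
E
python3 - <<'E'
from bfit import *
cal=ctrl.get_calibration('side')
for x in [(-135,150,32),(-135,-150,32),(135,-150,12),(37,-120,32)]:
    print(x,((proj(cal,W(J,x))-[160,130]+.5)*3-.5).round(0))
bfit('side',[(222,215),(288,197),(362,257),(294,278)],(160,130),3)
E
```

```text
(-135, 150, 32) [102. 211.]
(-135, -150, 32) [261. 385.]
(135, -150, 12) [553. 305.]
(37, -120, 32) [435. 300.]
board [ 5.72869e+02  9.31650e+01 -1.84000e-01] res [-0.29  0.7   0.39  0.24  0.61 -0.79 -0.66 -0.12] in jig [-13.8  21.2] dyaw 0.029
```

Run:
```python
from plan import *
from bfit import W,J
goto(W(J,(60,21,57)),np.pi/2-.213)
goto(W(J,(60,21,11)),np.pi/2-.213)
```

```text
t 3.7 pos [609.7  88.8  57.4] F [-0.1 -0.3  0.2] grip 1.01
axes x [ 0.99  -0.139  0.   ] y [ 0. -0. -1.] z [0.139 0.99  0.   ]
shift cm [ 3.66  0.04 -0.63]
turn [array([-0.   ,  0.073,  0.   ]), array([ 0.   , -3.068,  0.   ])] j6 [-0.045  0.684  1.398 -0.     1.059 -1.476]
t 3.7 pos [609.7  88.8  57.4] F [-0.1 -0.3  0.2] grip 1.01
axes x [ 0.99  -0.139  0.   ] y [ 0. -0. -1.] z [0.139 0.99  0.   ]
shift cm [ 3.66  4.64 -0.63]
turn [array([-0.   ,  0.073,  0.   ]), array([ 0.   , -3.068,  0.   ])] j6 [-0.045  0.684  1.398 -0.     1.059 -1.476]
```

```bash
python3 -m inch '[1.8,0,-0.3,0,0.037,0, 3.7,0,-0.6,0,0.073,0, 3.7,0,-0.6,0,0.073,0, 3.7,1.5,-0.6,0,0.073,0, 3.7,3,-0.6,0,0.073,0, 3.7,4,-0.6,0,0.073,0, 3.7,4.6,-0.6,0,0.073,0, 3.7,4.6,-0.6,0,0.073,0]' -1
python3 - <<'E'
from plan import *
from bfit import W,J
goto(W(J,(-30,21,11)),np.pi/2-.213)
snap('side','side4.png')
a=cv2.imread('pics/side4.png')[130:280,160:360]
cv2.imwrite('pics/c4.png',cv2.resize(a,(600,450)))
E
```

```text
time_s: 4.37
eef_pos: [644.6, 77.8, 10.0]
ee_rot: [-0.703, 0.703, -0.076, 0.074]
force: [-0.6, -0.1, -0.1]
grip_width: 1.001
t 4.37 pos [644.6  77.8  10. ] F [-0.6 -0.1 -0.1] grip 1.0
axes x [ 0.977 -0.211 -0.002] y [-0.002  0.    -1.   ] z [ 0.211  0.977 -0.   ]
shift cm [-8.95 -0.08 -0.03]
turn [array([ 0.   ,  0.   , -0.002]), array([-4.000e-03, -3.141e+00, -1.000e-03])] j6 [-0.06   0.812  1.299  0.     1.033 -1.418]
```

View pics/c4.png

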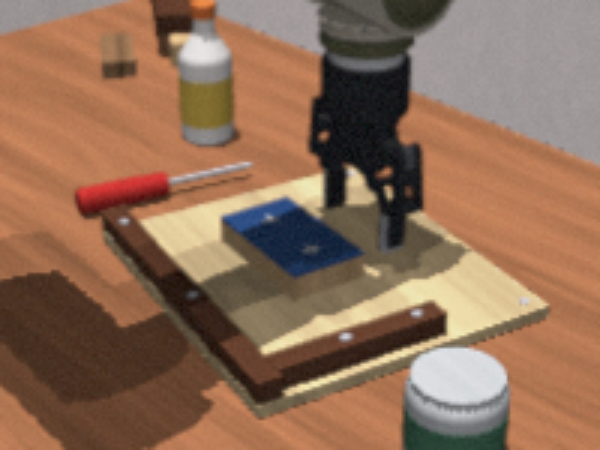

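```bash
python3 -m inch '[-1.2,0,0,0,0,0, -2.2,0,0,0,0,0, -2.9,0,0,0,0,0, -3.6,0,0,0,0,0, -4.3,0,0,0,0,0, -5,0,0,0,0,0, -5.7,0,0,0,0,0, -6.4,0,0,0,0,0]' -1;  python3 - <<'E'
from plan import *
from bfit import W,J,injig
s,p,R=cur(); print(injig(p), s['force'])
snap('side','side5.png')
a=cv2.imread('pics/side5.png')[130:280,160:360]
cv2.imwrite('pics/c5.png',cv2.resize(a,(600,450)))
E
```

```text
time_s: 5.08
eef_pos: [582.4, 91.3, 11.5]
ee_rot: [0.703, -0.703, 0.075, -0.075]
force: [2.1, -0.3, 1.5]
grip_width: 0.997
(np.float64(-4.119378047384426), np.float64(21.371921725314525)) [ 2.12088963 -0.25735037  1.47530338]
```

View pics/c5.png

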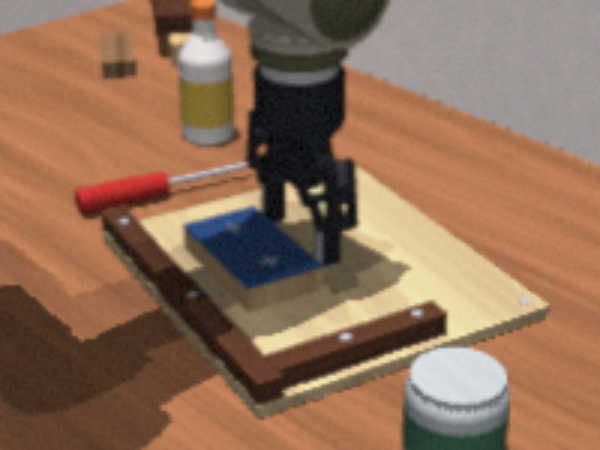

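```bash
python3 -m inch '[-0.6,0,0,0,0,0, -1.2,0,0,0,0,0, -1.7,0,0,0,0,0, -2.1,0,0,0,0,0, -2.4,0,0,0,0,0, -2.6,0,0,0,0,0, -2.7,0,0,0,0,0]' -1;  python3 - <<'E'
from plan import *
from bfit import W,J,injig
s,p,R=cur(); print(injig(p), s['force'])
snap('side','side6.png')
a=cv2.imread('pics/side6.png')[170:270,180:313]
cv2.imwrite('pics/c6.png',cv2.resize(a,(798,600),interpolation=cv2.INTER_CUBIC))
E
```

```text
time_s: 5.72
eef_pos: [556.2, 97.0, 11.3]
ee_rot: [-0.703, 0.703, -0.075, 0.075]
force: [1.1, 0.8, 0.4]
grip_width: 1.002
(np.float64(-30.94971441149192), np.float64(21.356895518417)) [1.0547904  0.76353905 0.4483403 ]
```

View pics/c6.png

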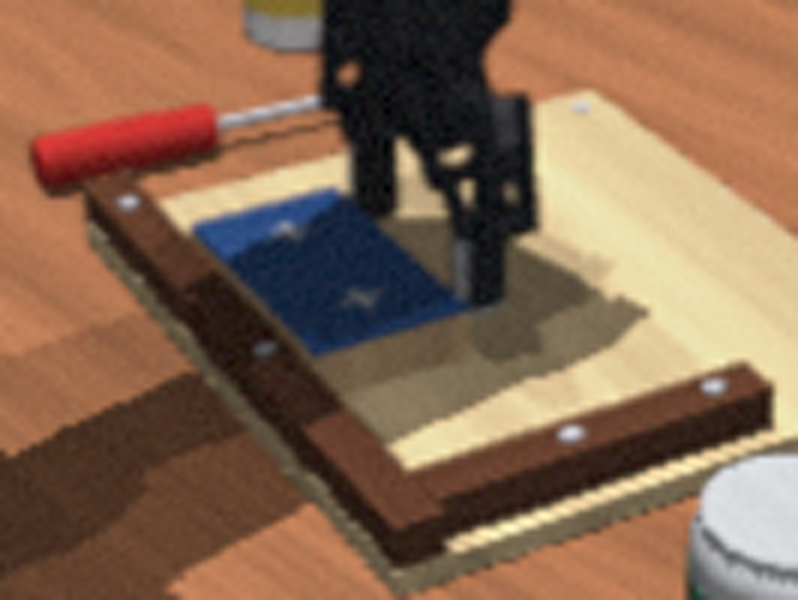

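```bash
python3 -m inch '[-0.1,0,0,0,0,0, -0.2,0,0,0,0,0, -0.2,0,0,0,0,0]' -1;python3 -m inch '[-0.1,0,0,0,0,0, -0.2,0,0,0,0,0, -0.2,0,0,0,0,0]' -1
```

```text
time_s: 6.02
eef_pos: [554.3, 97.4, 11.2]
ee_rot: [-0.703, 0.703, -0.075, 0.075]
force: [0.6, 0.0, 0.7]
grip_width: 0.998
time_s: 6.27
eef_pos: [554.0, 97.3, 11.9]
ee_rot: [-0.703, 0.703, -0.074, 0.077]
force: [5.8, -2.7, 0.1]
grip_width: 1.002
```

The force jumped to about 6 N, so the board is against the fence. Next I'll back off, lift, shut the fingers and go to the +y end.

```bash
python3 -m inch '[1,0,0,0,0,0, 2,0,0,0,0,0, 2,-3,0,0,0,0, 2,-6,0,0,0,0, 2,-8,0,0,0,0, 2,-8,0,0,0,0]' 1;python3 - <<'E'
from plan import *
from bfit import W,J,injig
goto(W(J,(-78,122,90)),np.pi/2-.213)
snap('side','side7.png')
a=cv2.imread('pics/side7.png')[170:270,180:313]
cv2.imwrite('pics/c7.png',cv2.resize(a,(798,600),interpolation=cv2.INTER_CUBIC))
E
```

```text
time_s: 6.77
eef_pos: [573.8, 93.6, 95.4]
ee_rot: [0.703, -0.703, 0.073, -0.077]
force: [1.3, 0.1, 0.8]
grip_width: 0.147
t 6.77 pos [573.8  93.6  95.4] F [1.3 0.1 0.8] grip 0.15
axes x [ 0.977 -0.211  0.006] y [ 0.007 -0.    -1.   ] z [0.211 0.977 0.001]
shift cm [-6.5   0.51 10.02]
turn [array([-0.001,  0.   ,  0.006]), array([ 1.000e-02, -3.141e+00,  2.000e-03])] j6 [-0.04   0.566  1.494  0.     1.076 -1.398]
```

View pics/c7.png

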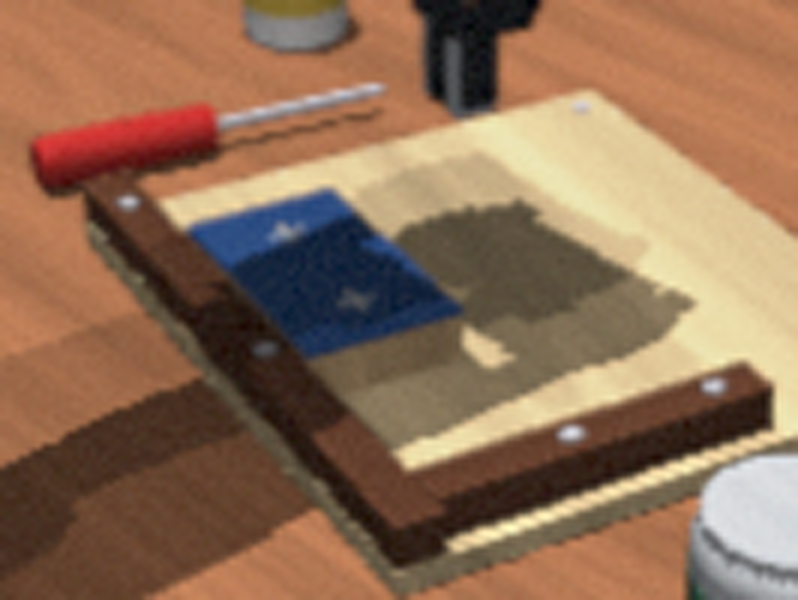

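```bash
python3 - <<'E'
from bfit import *
bfit('side',[(190,225),(332,188),(465,312),(307,357)],(180,170),6)
E
python3 -m inch '[-1,0,2,0,0,0, -2.5,0,4,0,0,0, -4,0,6,0,0,0, -5.5,0,8,0,0,0, -6.5,0,9.5,0,0,0, -6.5,0,10.2,0,0,0, -6.5,0,10.2,0,0,0]' 1
python3 - <<'E'
from plan import *
from bfit import W,J,injig
goto(W(J,(-78,122,21)),np.pi/2-.213)
E
```

```text
board [ 5.09114e+02  1.09400e+02 -2.30000e-01] res [-0.34  0.11  0.35  0.04 -0.13 -0.05  0.13 -0.1 ] in jig [-79.6  23.6] dyaw -0.017
time_s: 7.4
eef_pos: [529.6, 207.9, 90.4]
ee_rot: [-0.703, 0.703, -0.075, 0.074]
force: [0.1, 0.4, -0.2]
grip_width: -0.007
t 7.4 pos [529.6 207.9  90.4] F [ 0.1  0.4 -0.2] grip -0.01
axes x [ 0.978 -0.209 -0.001] y [-0.001 -0.    -1.   ] z [ 0.209  0.978 -0.   ]
shift cm [ 0.25  6.94 -0.22]
turn [array([ 0.   ,  0.002, -0.001]), array([-2.00e-03, -3.14e+00, -1.00e-03])] j6 [ 0.168  0.552  1.532  0.     1.059 -1.192]
```

```bash
python3 -m inch '[0,2,0,0,0,0, 0,4,0,0,0,0, 0,6,0,0,0,0, 0,6.8,0,0,0,0, 0,6.8,0,0,0,0, 0,6.8,0,0,0,0]' 1
python3 - <<'E'
from plan import *
from bfit import W,J,injig
goto(W(J,(-78,15,21)),np.pi/2-.213)
print(injig(cur()[1]))
snap('side','side8.png')
a=cv2.imread('pics/side8.png')[170:270,180:313]
cv2.imwrite('pics/c8.png',cv2.resize(a,(798,600),interpolation=cv2.INTER_CUBIC))
E
```

```text
time_s: 7.9
eef_pos: [530.5, 206.4, 23.4]
ee_rot: [-0.703, 0.703, -0.075, 0.075]
force: [0.1, 0.4, 0.8]
grip_width: -0.003
t 7.9 pos [530.5 206.4  23.4] F [0.1 0.4 0.8] grip -0.0
axes x [ 0.977 -0.212 -0.   ] y [-0. -0. -1.] z [ 0.212  0.977 -0.   ]
shift cm [  0.13   0.25 -10.79]
turn [array([ 0., -0., -0.]), array([0.   , 3.141, 0.   ])] j6 [ 0.165  0.649  1.575 -0.     0.918 -1.192]
(np.float64(-79.20557617051848), np.float64(122.86039826362673))
```

View pics/c8.png

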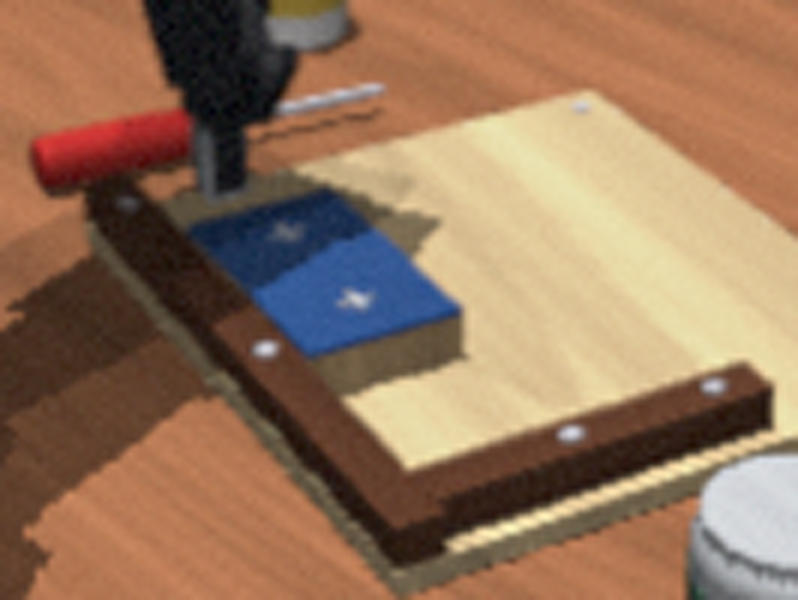

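```bash
python3 -m inch '[0,0,-1,0,0,0, 0,0,-2,0,0,0, 0,0,-2.7,0,0,0, 0,0,-3.4,0,0,0, 0,0,-4.1,0,0,0, 0,0,-4.8,0,0,0, 0,0,-5.5,0,0,0, 0,0,-6.2,0,0,0]' 1
python3 -m inch '[0,0,-0.6,0,0,0, 0,0,-1.2,0,0,0, 0,0,-1.8,0,0,0, 0,0,-2.4,0,0,0, 0,0,-2.9,0,0,0, 0,0,-3.1,0,0,0, 0,0,-3.1,0,0,0]' 1
python3 - <<'E'
from plan import *
from bfit import W,J,injig
goto(W(J,(-78,15,21)),np.pi/2-.213)
print(injig(cur()[1]))
snap('side','side9.png')
a=cv2.imread('pics/side9.png')[170:270,180:313]
cv2.imwrite('pics/c9.png',cv2.resize(a,(798,600),interpolation=cv2.INTER_CUBIC))
E
```

```text
time_s: 8.62
eef_pos: [516.9, 145.7, 23.4]
ee_rot: [0.703, -0.703, 0.075, -0.075]
force: [-0.2, 1.7, 1.9]
grip_width: 0.001
time_s: 9.2
eef_pos: [510.2, 115.5, 23.2]
ee_rot: [-0.703, 0.703, -0.075, 0.075]
force: [-0.1, 0.2, -0.1]
grip_width: 0.002
t 9.2 pos [510.2 115.5  23.2] F [-0.1  0.2 -0.1] grip 0.0
axes x [ 0.977 -0.212 -0.001] y [-0.001 -0.    -1.   ] z [ 0.212  0.977 -0.   ]
shift cm [ 0.18  0.22 -1.47]
turn [array([ 0.   , -0.   , -0.001]), array([1.000e-03, 3.141e+00, 1.000e-03])] j6 [-1.000e-03  5.720e-01  1.721e+00 -0.000e+00  8.500e-01 -1.359e+00]
(np.float64(-79.81321037258058), np.float64(29.74378499470452))
```

View pics/c9.png

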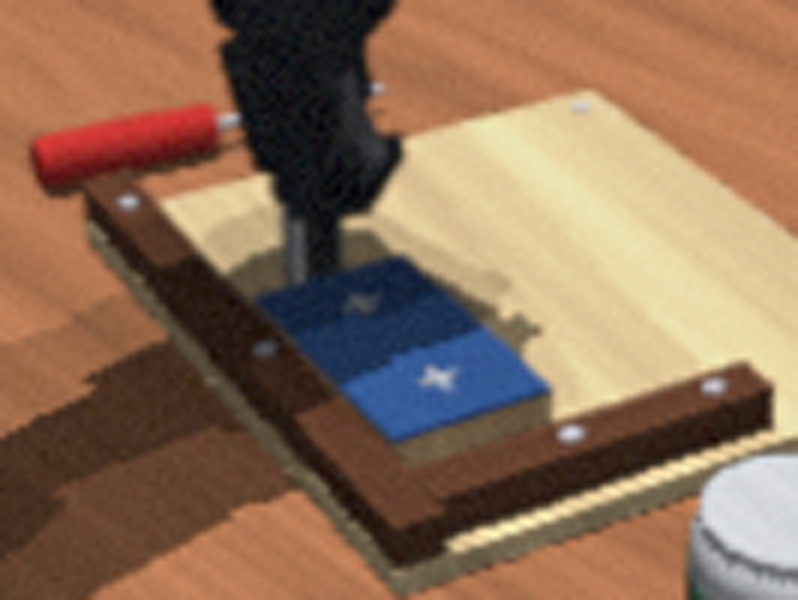

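Tracking along the fence well. I'll cover the remaining ~1.5–2 cm slowly and watch the force.

```bash
python3 -m inch '[0,0,-0.4,0,0,0, 0,0,-0.7,0,0,0, 0,0,-1,0,0,0, 0,0,-1.2,0,0,0, 0,0,-1.3,0,0,0, 0,0,-1.3,0,0,0]' 1
python3 -m inch '[0,0,-0.1,0,0,0, 0,0,-0.2,0,0,0, 0,0,-0.2,0,0,0]' 1
python3 - <<'E'
from plan import *
from bfit import W,J,injig
print(injig(cur()[1]))
snap('side','side10.png')
a=cv2.imread('pics/side10.png')[170:270,180:313]
cv2.imwrite('pics/c10.png',cv2.resize(a,(798,600),interpolation=cv2.INTER_CUBIC))
E
```

```text
time_s: 9.75
eef_pos: [507.6, 103.1, 23.3]
ee_rot: [-0.703, 0.703, -0.075, 0.075]
force: [-0.6, 0.5, 0.2]
grip_width: 0.001
time_s: 10.0
eef_pos: [507.2, 101.3, 23.3]
ee_rot: [-0.703, 0.703, -0.075, 0.075]
force: [-0.4, 0.2, -0.9]
grip_width: -0.004
(np.float64(-79.72290055042517), np.float64(15.285963961198956))
```

View pics/c10.png

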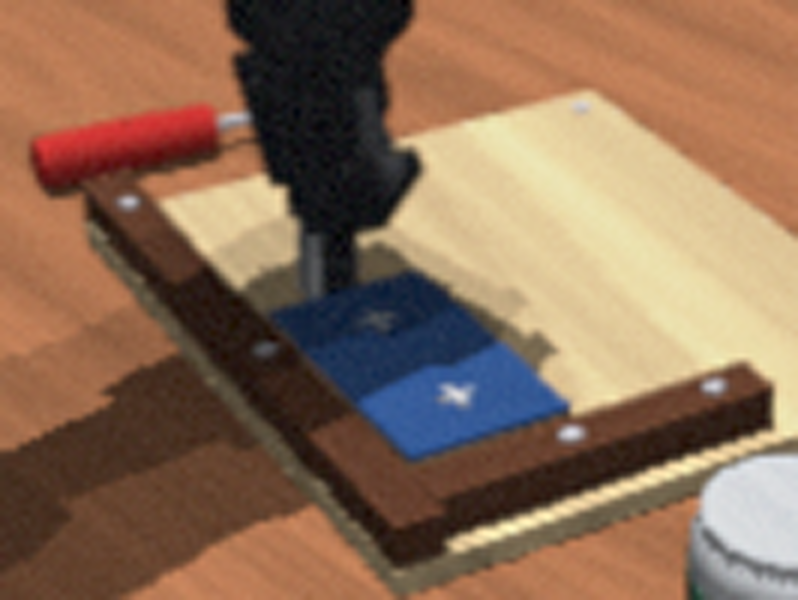

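```bash
for i in 1; do python3 -m inch '[0,0,-0.1,0,0,0, 0,0,-0.2,0,0,0, 0,0,-0.2,0,0,0]' 1; done
python3 -m inch '[0,0,-0.1,0,0,0, 0,0,-0.2,0,0,0, 0,0,-0.2,0,0,0]' 1
```

```text
time_s: 10.3
eef_pos: [507.6, 100.2, 23.7]
ee_rot: [0.704, -0.702, 0.074, -0.076]
force: [3.0, 7.3, 0.4]
grip_width: -0.003
time_s: 10.55
eef_pos: [507.6, 99.8, 24.0]
ee_rot: [0.705, -0.701, 0.074, -0.077]
force: [5.3, 18.8, 0.9]
grip_width: 0.0
```

The board is firm against the end stop at about 19 N. I'll back off, then nudge the +x edge once more at the middle.

```bash
python3 -m inch '[0,0,0.6,0,0,0, 0,0,2,0,0,0, 0,0,3,0,0,0, 0,-2.5,3,0,0,0, 0,-5,3,0,0,0, 0,-7,3,0,0,0, 0,-7,3,0,0,0]' 1
python3 - <<'E'
from plan import *
from bfit import W,J,injig
goto(W(J,(-2,-60,92)),np.pi/2-.213)
snap('top','top11.png');snap('side','side11.png')
a=cv2.imread('pics/side11.png')[170:270,180:313]
cv2.imwrite('pics/c11.png',cv2.resize(a,(798,600),interpolation=cv2.INTER_CUBIC))
E
```

```text
time_s: 11.13
eef_pos: [514.6, 127.1, 97.0]
ee_rot: [0.703, -0.703, 0.073, -0.077]
force: [0.7, 0.5, 0.5]
grip_width: -0.0
t 11.13 pos [514.6 127.1  97. ] F [0.7 0.5 0.5] grip -0.0
axes x [ 0.978 -0.211  0.006] y [ 0.006 -0.    -1.   ] z [0.211 0.978 0.001]
shift cm [  7.59   0.53 -10.21]
turn [array([-0.001,  0.001,  0.006]), array([ 1.000e-02, -3.141e+00,  2.000e-03])] j6 [ 0.021  0.466  1.655 -0.     1.014 -1.337]
```

View pics/c11.png

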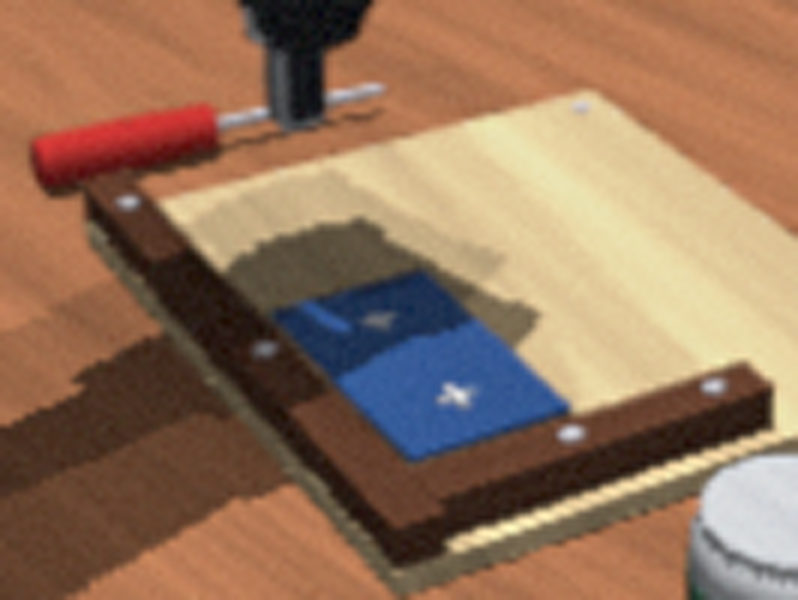

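```bash
python3 -m inch '[2,0,-1,0,0,0, 4,0,-2.5,0,0,0, 6,0,-4.5,0,0,0, 7.3,0,-6.5,0,0,0, 7.6,0,-8.5,0,0,0, 7.6,0,-10,0,0,0, 7.6,0,-10.2,0,0,0, 7.6,0,-10.2,0,0,0]' 1
python3 - <<'E'
from plan import *
from bfit import W,J,injig
goto(W(J,(-2,-60,22)),np.pi/2-.213)
E
```

```text
time_s: 11.9
eef_pos: [564.9, 10.7, 92.2]
ee_rot: [0.703, -0.703, 0.076, -0.075]
force: [0.2, -0.4, -1.0]
grip_width: 0.004
t 11.9 pos [564.9  10.7  92.2] F [ 0.2 -0.4 -1. ] grip 0.0
axes x [ 0.977 -0.213 -0.002] y [-0.002  0.    -1.   ] z [ 0.213  0.977 -0.   ]
shift cm [0.23 7.02 0.11]
turn [array([ 0.   , -0.001, -0.002]), array([3.00e-03, 3.14e+00, 0.00e+00])] j6 [-0.188  0.543  1.543  0.     1.058 -1.545]
```

```bash
python3 -m inch '[0,2,0,0,0,0, 0,4.5,0,0,0,0, 0,6.2,0,0,0,0, 0,6.8,0,0,0,0, 0,6.8,0,0,0,0]' 1
python3 -m inch '[-0.7,0,0,0,0,0, -1.4,0,0,0,0,0, -2,0,0,0,0,0, -2.4,0,0,0,0,0, -2.7,0,0,0,0,0, -2.7,0,0,0,0,0]' 1
python3 - <<'E'
from plan import *
from bfit import W,J,injig
print(injig(cur()[1]))
snap('side','side12.png')
a=cv2.imread('pics/side12.png')[170:270,180:313]
cv2.imwrite('pics/c12.png',cv2.resize(a,(798,600),interpolation=cv2.INTER_CUBIC))
E
```

```text
time_s: 12.32
eef_pos: [564.6, 12.1, 23.8]
ee_rot: [0.703, -0.703, 0.076, -0.074]
force: [0.5, 0.3, 0.7]
grip_width: 0.001
time_s: 12.82
eef_pos: [538.7, 16.9, 25.7]
ee_rot: [-0.703, 0.703, -0.075, 0.075]
force: [-0.7, -1.1, -0.6]
grip_width: 0.001
(np.float64(-31.16110164348056), np.float64(-60.60030464071022))
```

View pics/c12.png

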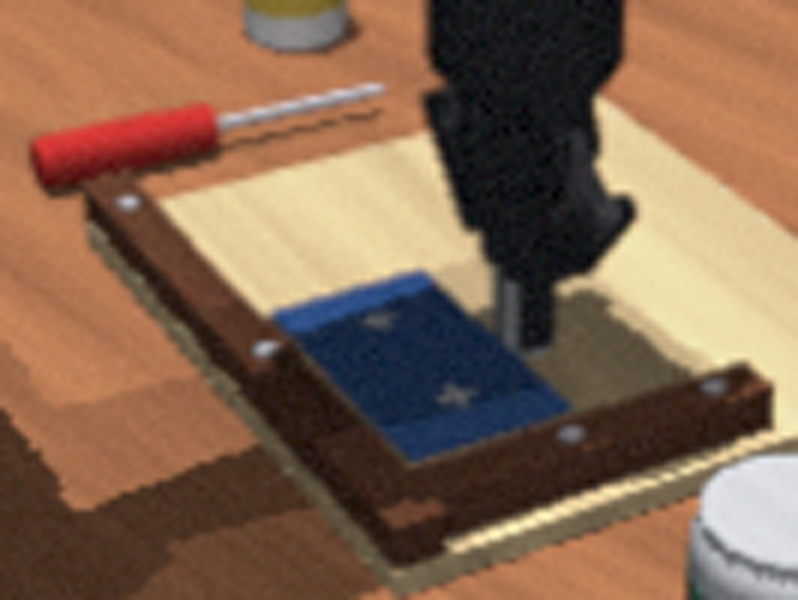

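```bash
python3 -m inch '[-0.1,0,0,0,0,0, -0.2,0,0,0,0,0, -0.2,0,0,0,0,0]' 1
python3 -m inch '[-0.1,0,0,0,0,0, -0.2,0,0,0,0,0, -0.2,0,0,0,0,0]' 1
```

```text
time_s: 13.12
eef_pos: [537.2, 17.1, 25.3]
ee_rot: [-0.703, 0.703, -0.075, 0.075]
force: [0.7, 0.4, 0.7]
grip_width: -0.006
time_s: 13.37
eef_pos: [536.1, 17.3, 25.7]
ee_rot: [-0.703, 0.703, -0.074, 0.076]
force: [5.4, -1.3, -0.4]
grip_width: 0.004
```

```bash
python3 -m inch '[-0.1,0,0,0,0,0, -0.15,0,0,0,0,0, -0.15,0,0,0,0,0]' 1
python3 -m inch '[0.6,0,0,0,0,0, 2,0,0,0,0,0, 2.5,0,0,0,0,0, 3,-2.5,0,0,0,0, 3,-6,0,0,0,0, 3,-10,0,0,0,0, 3,-13,0,0,0,0, 3,-14,0,0,0,0]' 1
python3 -m inch '[0,0,3,0,0,0, 0,0,6,0,0,0, 0,0,10,0,0,0, 0,0,14,0,0,0, 0,0,18,0,0,0, 0,0,21,0,0,0, 0,0,23,0,0,0, 0,0,23,0,0,0]' 1
python3 - <<'E'
from h import *
snap('side','side13.png'); snap('top','top13.png')
a=cv2.imread('pics/side13.png')[170:270,180:313]
cv2.imwrite('pics/c13.png',cv2.resize(a,(798,600),interpolation=cv2.INTER_CUBIC))
im=cv2.imread('pics/top13.png')[122:262,188:348]
cv2.imwrite('pics/t13.png',cv2.resize(im,(640,560),interpolation=cv2.INTER_CUBIC))
E
```

```text
time_s: 13.62
eef_pos: [536.1, 17.3, 26.3]
ee_rot: [-0.703, 0.703, -0.073, 0.078]
force: [9.5, -2.1, -0.4]
grip_width: -0.003
time_s: 14.28
eef_pos: [564.3, 11.5, 169.9]
ee_rot: [-0.703, 0.703, -0.073, 0.077]
force: [0.2, 0.8, 0.3]
grip_width: -0.001
time_s: 14.95
eef_pos: [610.8, 240.1, 163.6]
ee_rot: [0.703, -0.703, 0.075, -0.073]
force: [-0.3, 0.4, -0.8]
grip_width: 0.001
```

View pics/c13.png

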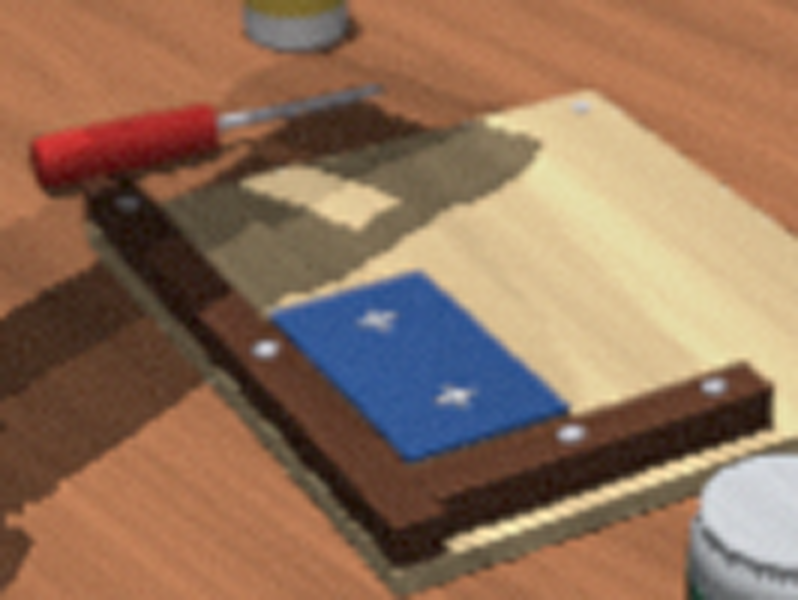

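View pics/t13.png

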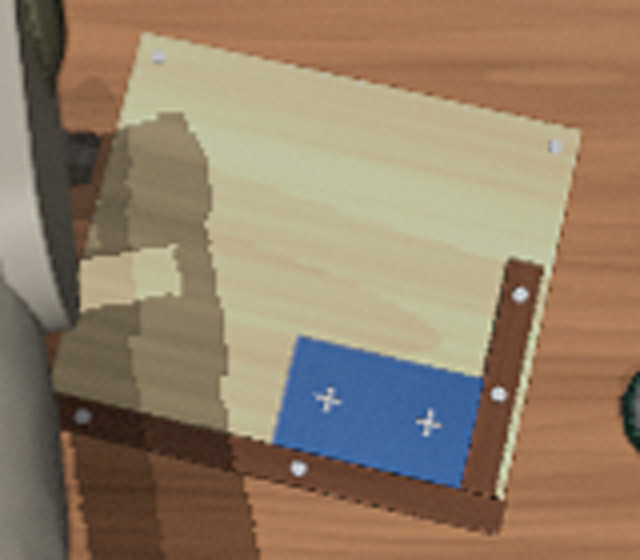

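Both views show the board blue side up with no visible gap at the fence or the stop. Its top-view crop corners are (274,441), (298,336), (484,377) and (461,487). I'll do one numeric check before handing in.

Run:
```python
from bfit import *
bfit('top',[(274,441),(298,336),(484,377),(461,487)],(188,122),4)
bfit('side',[(272,313),(423,271),(570,409),(411,461)],(180,170),6)
a=cv2.imread('pics/side0.png').astype(int);b=cv2.imread('pics/side13.png').astype(int)
for n,(x0,x1,y0,y1) in dict(tin=(292,334,245,292),glue=(217,241,130,180),driver=(184,215,184,203)).items(): print(n,abs(a-b)[y0:y1,x0:x1].mean())
print(ctrl.sense()['force'], abs(ctrl.sense()['dq']).max())
```

```text
board [ 4.93356e+02  2.78040e+01 -2.11000e-01] res [-0.38  0.48 -0.   -0.49  0.27 -0.01  0.11  0.  ] in jig [-77.7 -59.5] dyaw 0.002
board [ 4.91578e+02  2.85180e+01 -2.24000e-01] res [-0.22 -0.03  0.03 -0.14  0.44  0.06 -0.26  0.01] in jig [-79.6 -59.2] dyaw -0.011
tin 9.06146572104019
glue 14.210555555555555
driver 9.400113186191284
[ 0.11894973 -0.4688387  -0.23848675] 0.03147178674624904
```

Run:
```python
import cv2,numpy as np
c=[cv2.resize(cv2.imread(f'pics/side{i}.png')[110:310,180:350],(340,400)) for i in (0,13)]
cv2.imwrite('pics/cmp.png',np.hstack(c))
```

```text
(no output)
```

View pics/cmp.png

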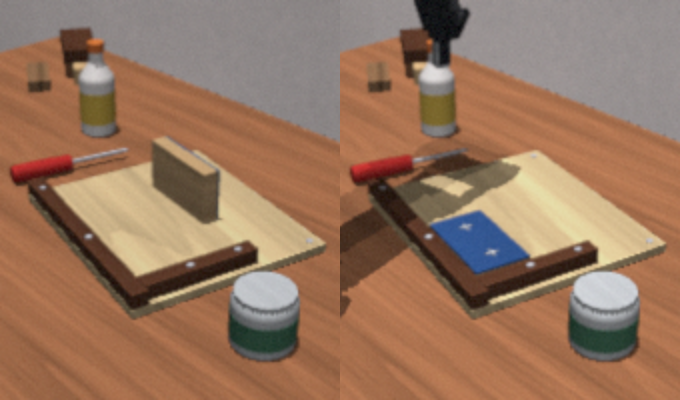

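The glue bottle, tin and screwdriver are at the same pixels as at the start. The gripper only covers the bottle's cap in this view and is about 180 mm away from it.

```bash
python3 -c "
from rig import ctrl
print(ctrl.finish_job())"
```

```text
the job is handed in; nothing more can be done
None
```

I tipped the drawer front over by pushing near the top of its blue face, so it fell flat with the blue side up. I then pushed it against the fence and along to the end stop, and finished with a last nudge at the fence. It was never gripped, and I handed the job in at about 15 s of the 61 s allowed.

**Contact forces:** the force reached about 19 N when the board met the end stop and 9.5 N on the last push against the fence. The arm then moved clear of everything.

**Final position in the jig:** the target is x −78 mm (±4), y −60 mm (±4), and within 0.05 rad of the fence.

| Camera | x (mm) | y (mm) | Angle to fence (rad) |
|---|---|---|---|
| top | −77.7 | −59.5 | 0.002 |
| side | −79.6 | −59.2 | −0.011 |

The two cameras disagree by about 2 mm in x, which is within their calibration accuracy, and both readings are inside the limits.

**Other objects:** by eye, the glue bottle, tin and screwdriver are in the same places as in the first pictures. A raw pixel comparison gave its largest difference (14 grey levels) at the bottle. I put that down to the gripper standing in front of its cap in that view. I did not measure their positions again after the moves.

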